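# Set and lock the pressure foot of a phone press

### The job

The phone in the small bench press has to be held down while its glue sets. Loosen the dark hexagonal lock ring until the blue adjuster turns freely, screw the adjuster down by feel until the rubber foot presses on the phone with about 25 newtons (the glass cracks above 60), then tighten the lock ring firmly again and let go. Leave the jar, the screwdriver and the tweezers where they are.

Things in the scene. Friction and masses are not known exactly. Their poses are not given: they have to be found in the camera images.
- press: bench press fixed to the bench: base 180 x 124 x 12 mm; grey bridge across y over its middle, 40 x 128 mm with a round housing 72 mm wide at its centre, top 74 mm above the bench. Origin on the bench, under the vertical axis shared by ring, adjuster and foot; z up. On the bridge, heights above the bench: boss 32 mm wide to 86 mm, washer to 91, lock ring 92 to 108, stem, adjuster 117 to 137.
- ring_grip (a point): centre of the lock ring, 100 mm above the bench. The ring is a dark steel hexagon, 50 mm over flats, 16 mm high, with a red mark on top; this frame turns with it, its x axis points (through the mark) square to one flat; flats every 60 degrees.
- lock_ring (a joint): ring angle, rad: about 0 as found (tight), grows as it is loosened (anticlockwise from above) to 1.5; clockwise it stops hard at -0.1. Rubs with 0.4 N m. Above 0.65 rad the adjuster is free; from there down to -0.1 the clamping force rises to about 75 N and the tightening torque to 0.6 N m. 40 N (0.15 rad, 0.5 N m) is the least that counts as firm; it does not work loose.
- adjuster_grip (a point): centre of the adjuster head, 127 mm above the bench. The head is a blue hexagon, 32 mm over flats, 20 mm high, with a red mark on its steel top; this frame turns with it, its x axis points (through the mark) square to one flat; flats every 60 degrees.
- adjuster (a joint): adjuster angle, rad: starts at 0 to 0.5, grows as it is screwed down (clockwise from above) to 3.2; clamped while the ring is tight. The head keeps its height and feeds the spindle 4 mm down per rad. Loose, it rubs with 0.2 N m and stays where it is left; when the foot bears on the phone, each newton there adds 0.004 N m to the torque met before (25 N: 0.1 N m more).
- spindle: steel spindle 15 mm wide under the bridge, fed by the adjuster; it carries a sprung rubber foot 22 mm wide that gives 60 to 80 N per rad of adjuster after touching. The foot's length was set by hand and is not measured: it touches the phone a few mm further down, which has to be felt. Origin: the spindle's lower end, on the axis.
- clamp_washer: brass washer 40 mm wide, 4 mm thick, under the lock ring; it slides only up and down, and the ring presses it on a friction disc of the adjuster inside the housing. Origin at the middle of its underside.
- phone: phone lying screen up on the base plate under the foot, about 150 x 74 x 10 mm, between low black guides; origin at the middle of its underside, x along its length.
- flux_jar: small cream jar with a black lid, 46 mm wide, 32 mm high, right of the press; origin at the middle of its underside.
- driver_blue: precision screwdriver with a blue handle, 144 mm long, 15 mm thick, left of the press; origin at the middle of its underside, y along its length.
- tweezers: steel tweezers, 125 mm long, 14 mm wide, behind the press; origin at the middle of the underside, y along the length.

How it is judged:
By the outcome, as a careful person would: the job done as asked, in the order asked, and still so for the second after the job is handed in, with the robot touching nothing.
It also fails if it takes over 61 s, if anything falls off the work surface, if the arm or the gripper's body presses on something with over 40 N, if the wrist force passes 120 N, or if a joint passes its speed limit or range.

### The arm

A 6-joint arm with a two-finger parallel gripper is mounted at the origin on a cart in front of the work surface, level with it; the furniture and walls round the work are solid. World frame = base frame: x ahead of the robot, y to its left, z up, the work surface at z = 0. Lengths are in mm, angles in rad, forces in N, time in s.
With the tool pointing down it reaches from about 275 to 1000 mm from the base axis. Payload 8.4 kg.
Tool frame: the origin (TCP) lies between the finger pads; the fingertips stand 22 mm ahead of it and the grasp point (between the pads) lies 3 mm ahead of it (r.nose_length is the z of the fingertips in the tool frame, in mm); z points along the fingers, y is the line along which they close (so a half turn about z gives the same grasp; the last joint's range is limited). The gripper opens to 85 mm and grips with 20 to 120 N. Pads are 22 mm wide; open, the fingers measure 114 mm over their backs; the gripper's body (76 mm by 85 mm) begins 54 mm behind the grasp point. The pads swing forward as they close: fully open they stand 13 mm farther back than shut.
Start: joints at [-1.151, 0.353, 1.633, -0, 1.155, -0.002], TCP at [255.876, -570.224, 253.281] pointing down, gripper open.
Joint ranges: [-2.63, 2.63], [-0.92, 2.1], [0.06, 2.66], [-1.3, 4.44], [0, 2.69], [-3.02, 3.02]. Speed limits (rad/s): [2.22, 2.22, 2.79, 3.14, 3.14, 3.14].

### API

Orientations are given as [roll, pitch, yaw] about the fixed x, y, z axes, in that order (R = Rz(yaw) Ry(pitch) Rx(roll)).
In Python, from rig import r, cams gives the robot as it stands.
- The arm moves only by the shell command python3 -m handwheel 'ROWS' [FORCE]. ROWS is rows parted by semicolons, their numbers by spaces, 1 to 5 of them, each of 7 numbers: a rotation vector rx, ry, rz in rad, then dx, dy, dz in mm, then the opening from 0.0 (shut) to 1.0 (fully open); each row shifts and turns the commanded pose from where the row before left it, along the tool's axes as they then stand; what a row does not reach is not made up. A row lasts 1/12 s, in which the tool goes at most 41.7 mm and 0.125 rad, less where a joint would pass 70% of its speed; a pose out of reach is approached as far as the arm can. The fingers move at their own pace and stop on an object; FORCE is the grip in N (left out, the last holds). Time passes only in rows, so rows that do not move let the fingers close. It prints the time, the measured TCP pose, the force, the opening and the grip force at its end.
- r.sense(): the state, without advancing time (a new reading comes with each control period).
- cams.grab_frame(name): name is "side" or "top"; returns the picture (420x560x3 uint8, red, green, blue); there is no depth.
- cams.camera_params(name): a dict with "fx", "fy", "cx", "cy" (pixels), "dist_coeffs" ([k1, k2, p1, p2, k3] as OpenCV has them; the pictures are not rectified), "rvec" (rotation vector, rad) and "tvec" (3), from world to camera coordinates, as OpenCV has them. Camera axes: x right, y down, z forward; pixel columns grow to the right and rows downward; lengths in mm; the calibration is good to about 2 mm. A picture is of the moment at which its call begins. camera_params takes no time and is no camera call.
- r.sign_off(): hands the job in; it is judged then, once.
The state is a dict: "clock": time; "qpos": joint angles; "qvel": joint speeds; "joint_efforts": joint torques, N m; "eef_pos": TCP position; "tcp_rot": TCP orientation; "contact_force": force on the tool from outside, world axes, zero at the start; "wrist_torque": the same for the moment, N m; "opening": opening from 0.0 (shut) to 1.0 (fully open); "grasp_force": force on a finger pad.
Only numpy, scipy, OpenCV 4.12 (cv2) and the standard library are available. Lean on these libraries where they do the work, as an engineer would, in place of code of your own. Each camera call takes 0.05 s, during which the arm holds its last target. There are 200 camera calls.

## Working session

There is one attempt and no reset: what is moved stays moved. The work goes in short steps, Python scripts to look and compute and a shell command to move; the robot and the scene stay as the last step left them, time stands still between calls to the robot, and variables do not carry over. Pictures are saved under pics/ and viewed, at most 10 in all, crops included, and the job is handed in when it is done.

```bash
ls; mkdir -p pics
python3 - <<'E'
from rig import r,cams
import cv2,numpy as np
for n in("side","top"):
    cv2.imwrite(f"pics/{n}0.png",cams.grab_frame(n)[:,:,::-1]); p=cams.camera_params(n);print(n,p)
    R=cv2.Rodrigues(np.array(p["rvec"],float))[0];print(-R.T@np.array(p["tvec"]).ravel())
print(r.sense(),r.nose_length)
E
```

```text
pics
side {'fx': 542.6141415393872, 'fy': 542.6141415393872, 'cx': 273.34920814925096, 'cy': 207.45817215016476, 'dist_coeffs': array([-0.10910053,  0.        ,  0.        ,  0.        ,  0.        ]), 'rvec': array([ 2.04228972, -0.22594496,  0.109035  ]), 'tvec': array([-502.73505681,  235.5928222 ,  653.11060591])}
[ 404.61622216 -565.26446362  501.55934614]
top {'fx': 433.22115730899037, 'fy': 433.22115730899037, 'cx': 274.61964391674263, 'cy': 210.2005385268273, 'dist_coeffs': array([-0.06618389,  0.        ,  0.        ,  0.        ,  0.        ]), 'rvec': array([ 2.20189717, -2.19991418,  0.10923465]), 'tvec': array([163.38676699, 551.73289909, 929.70792788])}
[486.54200757 192.61434655 960.01971184]
{'clock': 0.1, 'qpos': array([-1.15140230e+00,  3.53607415e-01,  1.63403228e+00,  8.57224787e-06,
        1.15522612e+00, -2.38670286e-03]), 'qvel': array([-0.00127294, -0.00039811, -0.00074798, -0.0002383 ,  0.00021708,
        0.00066905]), 'joint_efforts': array([-1.17468466e-03, -6.06358838e+01, -3.42819536e+01, -1.84203427e-04,
        4.00821518e-03,  1.43917885e-05]), 'eef_pos': array([ 255.71562817, -569.86175542,  252.63068952]), 'tcp_rot': array([-3.14031951e+00, -1.08768514e-05,  4.21777262e-01]), 'contact_force': array([-0.09963093, -0.40914106,  0.24230028]), 'wrist_torque': array([-0.01961733, -0.00082042,  0.00606981]), 'grasp_force': 0.0, 'opening': 1.0006133914860433} 22.0
```

View pics/side0.png

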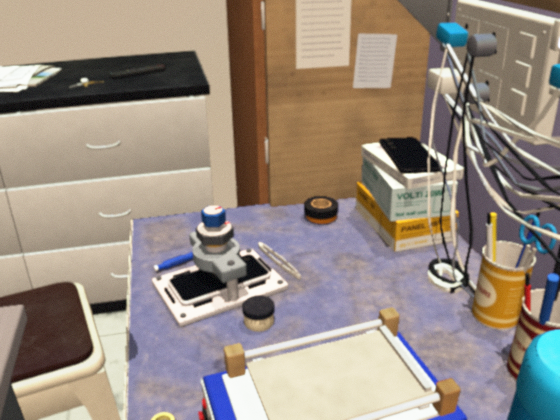

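View pics/top0.png

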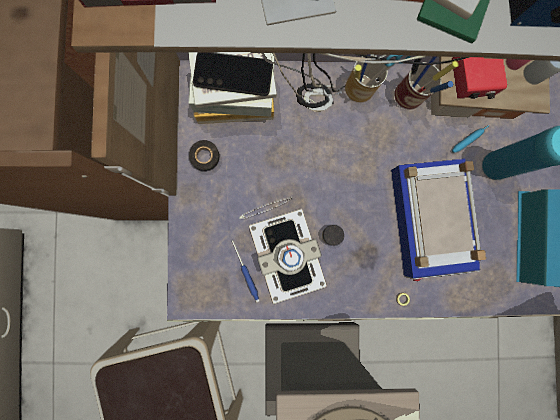

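The side view shows the press at about (215,250), with the adjuster at (213,215). The top view shows the press at (290,258), the jar at (333,235), the driver at (246,272) and the tweezers at (267,208).

```bash
cat > h.py <<'E'
from rig import r,cams
import cv2,numpy as np
def cast(n,uv,z):
    p=cams.camera_params(n);K=np.array([[p["fx"],0,p["cx"]],[0,p["fy"],p["cy"]],[0,0,1]])
    R=cv2.Rodrigues(np.array(p["rvec"],float))[0];c=-R.T@np.array(p["tvec"]).ravel()
    q=cv2.undistortPoints(np.array(uv,float).reshape(-1,1,2),K,p["dist_coeffs"]).reshape(-1,2)
    d=np.c_[q,np.ones(len(q))]@R
    return (c+d*((z-c[2])/d[:,2])[:,None])[:,:2]
def proj(n,P):
    p=cams.camera_params(n);K=np.array([[p["fx"],0,p["cx"]],[0,p["fy"],p["cy"]],[0,0,1]])
    return cv2.projectPoints(np.array(P,float).reshape(-1,3),np.array(p["rvec"],float),np.array(p["tvec"],float),K,p["dist_coeffs"])[0].reshape(-1,2)
E
python3 - <<'E'
from h import *
t=cv2.imread("pics/top0.png");s=cv2.imread("pics/side0.png")
a=cv2.resize(t[218:308,240:340],None,fx=6,fy=6,interpolation=cv2.INTER_CUBIC)
b=cv2.resize(s[190:280,170:270],None,fx=6,fy=6,interpolation=cv2.INTER_CUBIC)
cv2.imwrite("pics/ct.png",a);cv2.imwrite("pics/cs.png",b)
hsv=cv2.cvtColor(t,cv2.COLOR_BGR2HSV)
H,S,V=[hsv[...,i].astype(int) for i in range(3)]
box=np.zeros(H.shape,bool);box[235:280,268:315]=1
red=box&((H<8)|(H>172))&(S>120)&(V>80)
blue=box&(H>95)&(H<125)&(S>120)&(V>60)
for nm,m,z in(("red",red,137),("blue",blue,137)):
    v,u=np.nonzero(m);print(nm,len(u),u.mean(),v.mean(),u.min(),u.max(),v.min(),v.max());print([(x,y) for x,y in zip(u,v)][:30] if nm=="red" else "");print(cast("top",[[u.mean(),v.mean()]],z))
E
```

```text
red 11 289.09090909090907 251.72727272727272 287 291 247 256
[(np.int64(287), np.int64(247)), (np.int64(287), np.int64(248)), (np.int64(288), np.int64(248)), (np.int64(287), np.int64(249)), (np.int64(289), np.int64(252)), (np.int64(290), np.int64(252)), (np.int64(290), np.int64(253)), (np.int64(290), np.int64(254)), (np.int64(290), np.int64(255)), (np.int64(291), np.int64(255)), (np.int64(291), np.int64(256))]
[[464.41615409 140.11659131]]
blue 53 289.9056603773585 257.188679245283 283 299 249 266

[[454.09662002 138.59094758]]
```

View pics/ct.png

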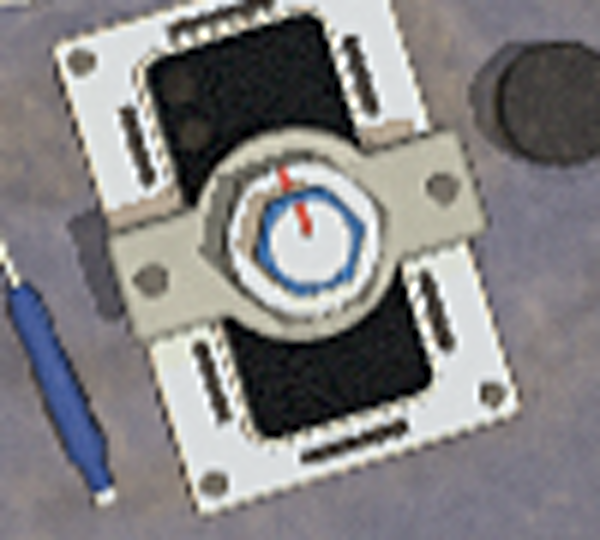

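View pics/cs.png

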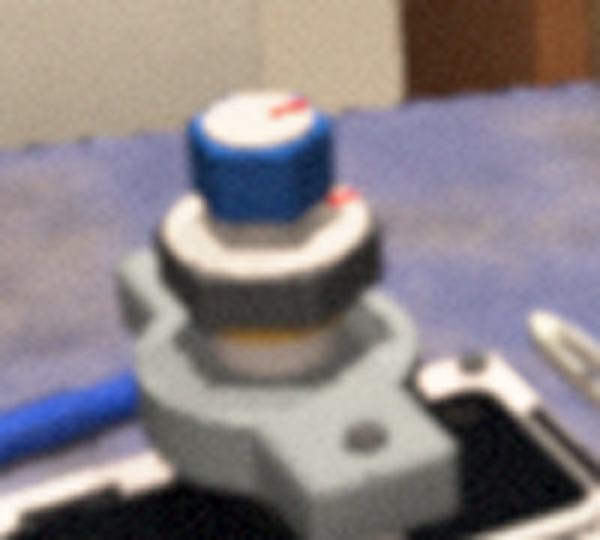

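The crops show the steel top's centre at crop (312,242), which is pixel (291.6,257.9). The red marks run (299,207)-(308,233) on the adjuster and (280,165)-(288,190) on the ring. In the side crop the adjuster's top centre is at (258,122).

Run:
```python
from h import *
f=lambda x,y,o:(o[0]+(x+.5)/6-.5,o[1]+(y+.5)/6-.5)
T=(240,218);S=(170,190)
c=cast("top",[f(312,242,T)],137)[0];print("axis top",c,"side",cast("side",[f(258,122,S)],137))
a=cast("top",[f(299,207,T),f(308,233,T)],137);b=cast("top",[f(280,165,T),f(288,190,T)],108)
print("adj mark",a,"ring",b)
for nm,q in(("adj",a),("ring",b)):
    print(nm,[np.degrees(np.arctan2(*(p-c)[::-1])) for p in (q[0],q.mean(0))],np.degrees(np.arctan2(*(q[0]-q[1])[::-1])), [np.hypot(*(p-c)) for p in q])
P=cast("top",[f(58,45,T),f(205,512,T),f(518,408,T)],12);print(P,(P[0]+P[2])/2,np.degrees(np.arctan2(*(P[0]-P[1])[::-1])),np.linalg.norm(P[0]-P[1]),np.linalg.norm(P[2]-P[1]))
# bridge bolts at z~74 and side marks
print("bolts mid",cast("top",[f(150,281,T),f(443,187,T)],74).mean(0))
print("side adj mark",cast("side",[f(275,112,S),f(306,101,S)],137),"ring",cast("side",[f(330,202,S),f(352,195,S)],108))
# hex ring corners, blue hex edges in top for orientation
t=cv2.imread("pics/top0.png")
hsv=cv2.cvtColor(cv2.resize(t[218:308,240:340],None,fx=6,fy=6,interpolation=cv2.INTER_CUBIC),cv2.COLOR_BGR2HSV)
m=cv2.inRange(hsv,(98,110,60),(125,255,255));m[:,:200]=0;m[:,420:]=0
k=max(cv2.findContours(m,0,1)[0],key=cv2.contourArea);hull=cv2.convexHull(k).reshape(-1,2)
w=cast("top",[f(x,y,T) for x,y in hull],137);
print("blue hull c",cv2.minEnclosingCircle(w.astype(np.float32)))
print(r.sense()["eef_pos"],r.sense()["tcp_rot"])
```

```text
axis top [452.71612169 135.40957515] side [[454.77056201 131.59407025]]
adj mark [[463.74228608 139.49936677]
 [455.55084388 136.66879986]] ring [[476.65191557 143.82839296]
 [468.48884488 141.22116309]]
adj [np.float64(20.350672604932974), np.float64(21.101961992757406)] 19.062678315388098 [np.float64(11.760216695503516), np.float64(3.101821525965798)]
ring [np.float64(19.37804951498911), np.float64(19.71623872647034)] 17.713132318856374 [np.float64(25.373189036965517), np.float64(16.809323344017898)]
[[519.17466105 219.23791956]
 [350.31291055 165.66360465]
 [387.18842377  51.75518705]] [453.18154241 135.49655331] 17.602531706933732 177.15670463787654 119.72857251201856
bolts mid [452.87141919 136.14981428]
side adj mark [[459.36730269 135.775723  ]
 [467.41003048 139.6927549 ]] ring [[471.55553421 140.11239915]
 [477.36528895 142.34024169]]
blue hull c ((453.1757507324219, 136.09750366210938), 17.149456024169922)
[ 255.71562817 -569.86175542  252.63068952] [-3.14031951e+00 -1.08768514e-05  4.21777262e-01]
```

Top and side agree: axis at about (453,135), ring mark at about 18.5° and adjuster mark at about 20°. Moving above the press now.

```bash
H="python3 -m handwheel"
$H '0 0 0 12 -14.4 0 1; 0 0 0 23.8 -28.6 0 1; 0 0 0 23.8 -28.6 0 1; 0 0 0 23.8 -28.6 0 1; 0 0 0 23.8 -28.6 0 1'
$H '0 0 0 23.8 -28.6 0 1; 0 0 0 23.8 -28.6 0 1; 0 0 0 23.8 -28.6 0 1; 0 0 0 23.8 -28.6 0 1; 0 0 0 23.8 -28.6 0 1'
$H '0 0 0 23.8 -28.6 0 1; 0 0 0 23.8 -28.6 0 1; 0 0 0 23.8 -28.6 0 1; 0 0 0 23.8 -28.6 0 1; 0 0 0 23.8 -28.6 0 1'
$H '0 0 0 23.8 -28.6 0 1; 0 0 0 23.8 -28.6 0 1; 0 0 0 23.8 -28.6 0 1; 0 0 0 23.8 -28.6 0 1; 0 0 0 4.5 -5 0 1'
$H '0 0 -0.106 0 0 0 1; 0 0 -0.106 0 0 0 1; 0 0 -0.106 0 0 0 1; 0 0 -0.106 0 0 0 1; 0 0 0 0 0 0 1'
```

```text
clock: 0.52
eef_pos: [300.8, -407.1, 252.8]
tcp_rot: [-3.141, 0.0, 0.421]
contact_force: [1.2, 0.4, -0.4]
opening: 1.002
grasp_force: 0.0
clock: 0.93
eef_pos: [350.8, -227.9, 253.2]
tcp_rot: [-3.141, -0.0, 0.421]
contact_force: [1.1, -0.7, 0.8]
opening: 0.998
grasp_force: 0.0
clock: 1.35
eef_pos: [400.9, -48.6, 253.3]
tcp_rot: [3.141, -0.0, 0.422]
contact_force: [0.8, -0.3, -1.3]
opening: 1.002
grasp_force: 0.0
clock: 1.77
eef_pos: [444.2, 103.7, 253.4]
tcp_rot: [-3.14, -0.002, 0.424]
contact_force: [0.2, 0.1, 0.1]
opening: 0.999
grasp_force: 0.0
clock: 2.18
eef_pos: [442.7, 99.1, 253.0]
tcp_rot: [-3.141, 0.001, 0.851]
contact_force: [0.2, -0.4, -0.5]
opening: 0.999
grasp_force: 0.0
```

```bash
H="python3 -m handwheel"
$H '0 0 0 17 -8 0 1; 0 0 0 17 -8 0 1; 0 0 0 0 0 30 1; 0 0 0 0 0 30 1; 0 0 0 0 0 0 1'
$H '0 0 0 0 0 25 1; 0 0 0 0 0 25 1; 0 0 0 0 0 0 1'
python3 - <<'E'
from h import *
s=cams.grab_frame("side")[:,:,::-1];t=cams.grab_frame("top")[:,:,::-1]
a=cv2.resize(s[130:290,140:300],(560,560),interpolation=cv2.INTER_CUBIC)
cv2.imwrite("pics/p1.png",a)
print(r.sense()["wrist_torque"])
E
```

```text
clock: 2.6
eef_pos: [450.6, 134.5, 189.0]
tcp_rot: [-3.138, 0.006, 0.843]
contact_force: [-1.8, -0.8, -0.7]
opening: 1.002
grasp_force: 0.0
clock: 2.85
eef_pos: [451.6, 134.4, 140.9]
tcp_rot: [-3.139, 0.005, 0.843]
contact_force: [-1.8, -0.4, 0.6]
opening: 1.005
grasp_force: 0.0
[ 0.03025409 -0.00696608  0.02192125]
```

View pics/p1.png

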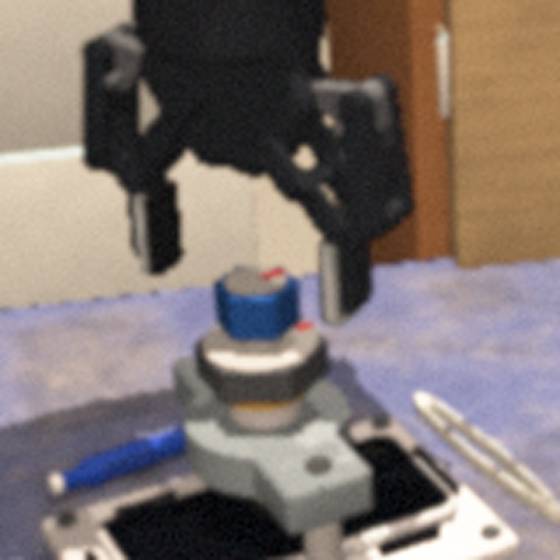

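The open fingers straddle the adjuster evenly, with tips at about (150,270) and (340,320) and the head at (258,305). I'll descend and grip the ring.

```bash
H="python3 -m handwheel"
$H '0 0 0 1 0.5 20 1; 0 0 0 0 0 20 1; 0 0 0 0 0 0 1; 0 0 0 0 0 0 1' 60
$H '0 0 0 0 0 0 0.7; 0 0 0 0 0 0 0.5; 0 0 0 0 0 0 0.4; 0 0 0 0 0 0 0.4; 0 0 0 0 0 0 0.4' 40
python3 -c "
from rig import r;s=r.sense();print(s['eef_pos'],s['wrist_torque'],s['qpos'])"
```

```text
clock: 3.28
eef_pos: [455.0, 135.8, 104.4]
tcp_rot: [-3.142, 0.0, 0.845]
contact_force: [0.4, -0.0, 0.8]
opening: 0.999
grasp_force: 0.0
clock: 3.7
eef_pos: [455.2, 136.2, 104.8]
tcp_rot: [3.141, -0.002, 0.845]
contact_force: [-3.6, 1.5, 11.6]
opening: 0.579
grasp_force: 39.8
[455.1832185  136.23782462 104.75105684] [ 0.32707899  0.7229786  -0.0310953 ] [2.87253805e-01 3.33293884e-01 2.07146275e+00 8.98016453e-04
 7.35420139e-01 1.01215540e+00]
```

```bash
H="python3 -m handwheel"
Q='from rig import r;s=r.sense();print("W",s["wrist_torque"].round(3))'
$H '0 0 0 0 0 0 0.3; 0 0 0 0 0 0 0.3; 0 0 -0.05 0 0 0 0.3; 0 0 -0.05 0 0 0 0.3; 0 0 -0.05 0 0 0 0.3' 110;python3 -c "$Q"
$H '0 0 -0.08 0 0 0 0.3; 0 0 -0.08 0 0 0 0.3; 0 0 -0.08 0 0 0 0.3; 0 0 -0.08 0 0 0 0.3; 0 0 0 0 0 0 0.3';python3 -c "$Q"
```

```text
clock: 4.12
eef_pos: [455.0, 136.4, 105.1]
tcp_rot: [-3.142, -0.002, 0.997]
contact_force: [-6.8, 2.2, 18.9]
opening: 0.56
grasp_force: 110.6
W [ 0.472  1.084 -0.301]
clock: 4.53
eef_pos: [454.5, 136.6, 105.1]
tcp_rot: [-3.141, -0.001, 1.32]
contact_force: [-7.6, 5.3, 20.7]
opening: 0.565
grasp_force: 110.8
W [0.891 1.502 0.37 ]
```

```bash
H="python3 -m handwheel"
Q='from rig import r;s=r.sense();print("W",s["wrist_torque"].round(3))'
$H '0 0 -0.08 0 0 0 0.3; 0 0 -0.08 0 0 0 0.3; 0 0 -0.08 0 0 0 0.3; 0 0 -0.08 0 0 0 0.3; 0 0 -0.08 0 0 0 0.3';python3 -c "$Q"
$H '0 0 -0.08 0 0 0 0.3; 0 0 0 0 0 0 0.3';python3 -c "$Q"
python3 - <<'E'
from h import *
s=cams.grab_frame("side")[:,:,::-1];
a=cv2.resize(s[170:290,150:290],(700,600),interpolation=cv2.INTER_CUBIC)
cv2.imwrite("pics/p2.png",a)
E
```

```text
clock: 4.95
eef_pos: [453.8, 136.6, 105.0]
tcp_rot: [-3.14, -0.002, 1.718]
contact_force: [-10.9, 5.8, 23.6]
opening: 0.564
grasp_force: 111.2
W [ 0.849  2.009 -0.483]
clock: 5.12
eef_pos: [453.7, 136.6, 105.1]
tcp_rot: [-3.14, -0.002, 1.8]
contact_force: [-11.9, 6.4, 23.4]
opening: 0.56
grasp_force: 111.3
W [0.984 2.034 0.331]
```

View pics/p2.png

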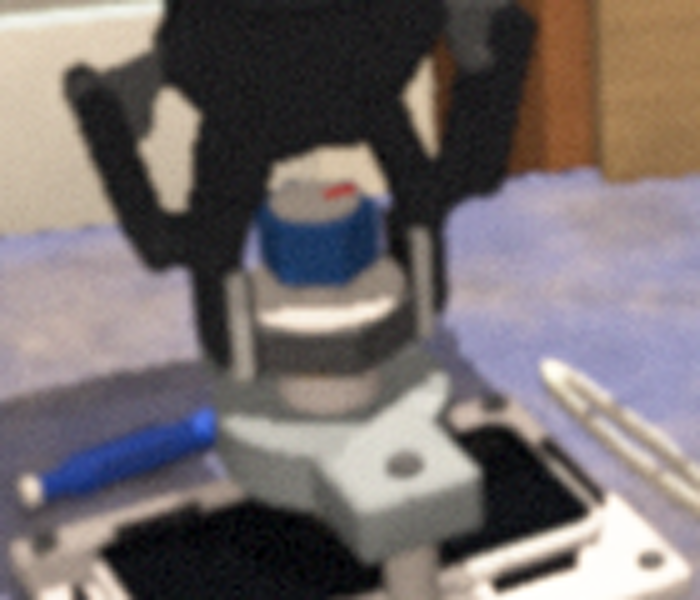

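The ring turned with the fingers: its right corner moved and the mark is hidden behind the right finger at about (425,280). The blue head's mark at (340,190) is unchanged. Next I release, rise and grip the adjuster.

```bash
H="python3 -m handwheel"
$H '0 0 0 0 0 0 0.7; 0 0 0 0 0 0 1; 0 0 0 0 0 0 1; 0 0 -0.055 0 0 -15 1; 0 0 -0.055 0 0 -15 1' 
$H '0 0 0 0 0 0 1; 0 0 0 0 0 0 1' 
python3 -c "
from rig import r;s=r.sense();print(s['eef_pos'],s['tcp_rot'],s['wrist_torque'],s['qpos'])"
```

```text
clock: 5.58
eef_pos: [454.2, 135.5, 133.1]
tcp_rot: [-3.14, 0.0, 1.908]
contact_force: [0.8, 0.0, -0.3]
opening: 0.999
grasp_force: 0.0
clock: 5.75
eef_pos: [455.4, 135.9, 133.8]
tcp_rot: [3.14, 0.0, 1.904]
contact_force: [-0.4, -0.8, 0.2]
opening: 1.002
grasp_force: 0.0
[455.42899166 135.86048152 133.78619791] [3.13960748e+00 1.67945815e-04 1.90438834e+00] [ 0.02841    -0.00318687 -0.03109063] [ 2.86802945e-01  2.83707402e-01  2.05329945e+00 -1.04164806e-04
  8.02594955e-01 -4.67169322e-02]
```

```bash
H="python3 -m handwheel"
$H '0 0 0 1 -1.7 -2 1; 0 0 0 0 0 0 0.6; 0 0 0 0 0 0 0.3; 0 0 0 0 0 0 0.2; 0 0 0 0 0 0 0.2' 40
$H '0 0 0 0 0 0 0.2; 0 0 0 0 0 0 0.2; 0 0 0 0 0 0 0.2'
python3 -c "
from rig import r;s=r.sense();print(s['eef_pos'],s['tcp_rot'],s['contact_force'],s['wrist_torque'])"
```

```text
clock: 6.17
eef_pos: [452.6, 136.1, 134.9]
tcp_rot: [-3.141, -0.0, 1.906]
contact_force: [0.9, 0.1, -0.2]
opening: 0.457
grasp_force: 0.0
clock: 6.42
eef_pos: [453.4, 136.4, 135.4]
tcp_rot: [3.14, -0.0, 1.906]
contact_force: [4.1, 1.2, -2.0]
opening: 0.364
grasp_force: 39.8
[453.4161156  136.39399307 135.3761186 ] [ 3.14021172e+00 -3.05980262e-05  1.90562404e+00] [ 4.05196496  1.23475955 -1.99112914] [ 0.28538386 -0.50735847 -0.08805406]
```

```bash
cat > q.py <<'E'
from rig import r;s=r.sense();print(round(s["clock"],2),s["tcp_rot"][2].round(4),"Mz",s["wrist_torque"][2].round(3),"F",s["contact_force"].round(1),"p",s["eef_pos"].round(1),"g",round(s["grasp_force"]),round(s["opening"],3))
E
H="python3 -m handwheel"; q(){ python3 q.py; }
$H '0 0 0 0 0 0 0.2; 0 0 0 0 0 0 0.2' 70 >/dev/null; q
$H '0 0 0.04 0 0 0 0.2' >/dev/null; q
$H '0 0 0.04 0 0 0 0.2' >/dev/null; q
$H '0 0 0.04 0 0 0 0.2' >/dev/null; q
$H '0 0 0.04 0 0 0 0.2' >/dev/null; q
$H '0 0 0.04 0 0 0 0.2' >/dev/null; q
$H '0 0 0.04 0 0 0 0.2' >/dev/null; q
$H '0 0 0.04 0 0 0 0.2' >/dev/null; q
$H '0 0 0.04 0 0 0 0.2' >/dev/null; q
```

```text
6.58 1.9057 Mz -0.125 F [ 3.5  2.6 -0.1] p [453.4 136.4 135.5] g 69 0.36
6.67 1.8667 Mz 0.149 F [ 4.6  2.1 -1.1] p [453.5 136.4 135.5] g 70 0.354
6.75 1.8246 Mz 0.223 F [ 3.9  2.2 -1.9] p [453.5 136.4 135.5] g 70 0.36
6.83 1.7844 Mz 0.22 F [ 5.7  1.3 -1.2] p [453.6 136.5 135.5] g 70 0.358
6.92 1.7445 Mz 0.272 F [ 4.6  2.7 -2.2] p [453.6 136.4 135.5] g 70 0.357
7.0 1.7044 Mz 0.216 F [ 5.1  2.3 -2.1] p [453.7 136.4 135.5] g 70 0.363
7.08 1.6645 Mz 0.231 F [ 5.4  2.4 -1.9] p [453.7 136.5 135.5] g 70 0.361
7.17 1.6244 Mz 0.207 F [ 5.6  2.  -3. ] p [453.8 136.4 135.5] g 69 0.357
7.25 1.5845 Mz 0.202 F [ 6.   1.9 -2.4] p [453.8 136.5 135.5] g 69 0.358
```

```bash
H="python3 -m handwheel"; q(){ python3 q.py|cut -c1-50; }
$H '0 0 0.03 0 0 0 0.2' >/dev/null; q
$H '0 0 0.03 0 0 0 0.2' >/dev/null; q
$H '0 0 0.03 0 0 0 0.2' >/dev/null; q
$H '0 0 0.03 0 0 0 0.2' >/dev/null; q
$H '0 0 0.03 0 0 0 0.2' >/dev/null; q
$H '0 0 0.03 0 0 0 0.2' >/dev/null; q
$H '0 0 0.03 0 0 0 0.2' >/dev/null; q
$H '0 0 0.03 0 0 0 0.2' >/dev/null; q
$H '0 0 0.03 0 0 0 0.2' >/dev/null; q
$H '0 0 0.03 0 0 0 0.2' >/dev/null; q
```

```text
7.33 1.5542 Mz 0.222 F [ 6.4  2.  -2.7] p [453.9 1
7.42 1.5249 Mz 0.116 F [ 5.9  1.6 -2.8] p [454.  1
7.5 1.4949 Mz 0.23 F [ 7.   2.3 -2.5] p [453.9 136
7.58 1.465 Mz 0.194 F [ 6.9  1.6 -3.5] p [454.1 13
7.67 1.4351 Mz 0.249 F [ 7.1  2.1 -3.8] p [454.1 1
7.75 1.405 Mz 0.225 F [ 7.9  1.9 -3.1] p [454.1 13
7.83 1.375 Mz 0.186 F [ 7.7  1.3 -4.4] p [454.2 13
7.92 1.3451 Mz 0.248 F [ 7.2  1.6 -4.2] p [454.2 1
8.0 1.315 Mz 0.202 F [ 7.5  0.7 -4.3] p [454.3 136
8.08 1.2851 Mz 0.168 F [ 8.2  0.9 -4.4] p [454.3 1
```

Run:
```python
from rig import r
import numpy as np
print(r.sense()["qpos"].round(3))
```

```text
[ 2.890e-01  2.790e-01  2.055e+00 -1.000e-03  8.050e-01  5.750e-01]
```

```bash
cat > q.py <<'E'
from rig import r;s=r.sense();l=f'{s["clock"]:.2f} {s["tcp_rot"][2]:.4f} {s["wrist_torque"][2]:.3f} {s["joint_efforts"][5]:.4f}';print(l);open("log.txt","a").write(l+"\n")
E
H="python3 -m handwheel"; q(){ python3 q.py; }
$H '0 0 0.03 0 0 0 0.2' >/dev/null; q
$H '0 0 0.03 0 0 0 0.2' >/dev/null; q
$H '0 0 0.03 0 0 0 0.2' >/dev/null; q
$H '0 0 0.03 0 0 0 0.2' >/dev/null; q
$H '0 0 0.03 0 0 0 0.2' >/dev/null; q
$H '0 0 0.03 0 0 0 0.2' >/dev/null; q
$H '0 0 0.03 0 0 0 0.2' >/dev/null; q
$H '0 0 0.03 0 0 0 0.2' >/dev/null; q
$H '0 0 0.03 0 0 0 0.2' >/dev/null; q
$H '0 0 0.03 0 0 0 0.2' >/dev/null; q
```

```text
8.17 1.2550 0.216 -0.3789
8.25 1.2251 0.238 -0.3788
8.33 1.1951 0.239 -0.3785
8.42 1.1651 0.295 -0.3783
8.50 1.1352 0.249 -0.3784
8.58 1.1051 0.216 -0.3783
8.67 1.0752 0.187 -0.3785
8.75 1.0452 0.242 -0.3782
8.83 1.0152 0.249 -0.3774
8.92 0.9853 0.220 -0.3771
```

```bash
H="python3 -m handwheel"; q(){ python3 q.py; }
$H '0 0 0.03 0 0 0 0.2' >/dev/null; q
$H '0 0 0.03 0 0 0 0.2' >/dev/null; q
$H '0 0 0.03 0 0 0 0.2' >/dev/null; q
$H '0 0 0.03 0 0 0 0.2' >/dev/null; q
$H '0 0 0.03 0 0 0 0.2' >/dev/null; q
$H '0 0 0.03 0 0 0 0.2' >/dev/null; q
$H '0 0 0.03 0 0 0 0.2' >/dev/null; q
$H '0 0 0.03 0 0 0 0.2' >/dev/null; q
```

```text
9.00 0.9553 0.273 -0.3771
9.08 0.9253 0.242 -0.3771
9.17 0.8954 0.191 -0.3769
9.25 0.8654 0.216 -0.3767
9.33 0.8354 0.215 -0.3765
9.42 0.8054 0.188 -0.3763
9.50 0.7755 0.225 -0.3760
9.58 0.7455 0.212 -0.3760
```

```bash
H="python3 -m handwheel"; q(){ python3 q.py; }
$H '0 0 0.03 0 0 0 0.2' >/dev/null; q
$H '0 0 0.03 0 0 0 0.2' >/dev/null; q
$H '0 0 0.03 0 0 0 0.2' >/dev/null; q
$H '0 0 0.03 0 0 0 0.2' >/dev/null; q
$H '0 0 0.03 0 0 0 0.2' >/dev/null; q
$H '0 0 0.03 0 0 0 0.2' >/dev/null; q
$H '0 0 0.03 0 0 0 0.2' >/dev/null; q
$H '0 0 0.03 0 0 0 0.2' >/dev/null; q
python3 - <<'E'
from h import *
s=cams.grab_frame("side")[:,:,::-1];
a=cv2.resize(s[170:290,150:290],(700,600),interpolation=cv2.INTER_CUBIC)
cv2.imwrite("pics/p3.png",a)
E
```

```text
9.67 0.7156 0.241 -0.3758
9.75 0.6856 0.179 -0.3757
9.83 0.6555 0.239 -0.3756
9.92 0.6257 0.267 -0.3696
10.00 0.5956 0.212 -0.3602
10.08 0.5657 0.224 -0.3513
10.17 0.5357 0.241 -0.3425
10.25 0.5058 0.275 -0.3337
```

View pics/p3.png

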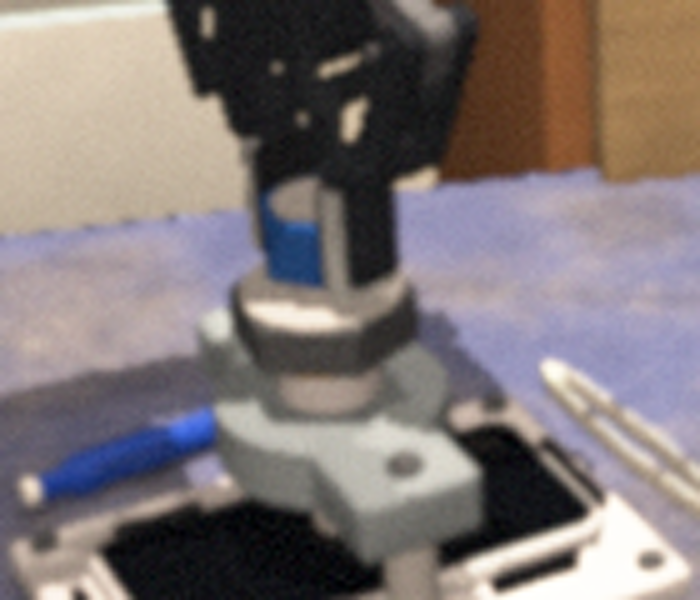

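The right finger holds the head at (335,230). The wrist joint effort shows a clear kink: the foot touched at yaw 0.645, with a slope of about 74 N/rad. 25 N is therefore at yaw of about 0.307.

```bash
H="python3 -m handwheel"; q(){ python3 q.py; }
$H '0 0 0.03 0 0 0 0.2' >/dev/null; q
$H '0 0 0.03 0 0 0 0.2' >/dev/null; q
$H '0 0 0.03 0 0 0 0.2' >/dev/null; q
$H '0 0 0.03 0 0 0 0.2' >/dev/null; q
$H '0 0 0.03 0 0 0 0.2' >/dev/null; q
$H '0 0 0.03 0 0 0 0.2' >/dev/null; q
$H '0 0 0.018 0 0 0 0.2' >/dev/null; q
```

```text
10.38 0.4771 0.241 -0.5857
10.47 0.4460 0.253 -0.3975
10.55 0.4160 0.252 -0.3151
10.63 0.3860 0.291 -0.2992
10.72 0.3560 0.317 -0.2900
10.80 0.3261 0.282 -0.2812
10.88 0.3079 0.333 0.1630
```

```bash
H="python3 -m handwheel"
$H '0 0 0 0 0 0 0.6; 0 0 0 0 0 0 1; 0 0 0 0 0 0 1; 0 0 0 0 0 0 1; 0 0 0 0 0 0 1' | head -4
$H '0 0 -0.111 0 0 0 1; 0 0 -0.111 0 0 0 1; 0 0 -0.111 0 0 0 1; 0 0 -0.111 0 0 0 1; 0 0 0 0 0 0 1'
python3 - <<'E'
from h import *
s=cams.grab_frame("side")[:,:,::-1]
a=cv2.resize(s[170:290,150:290],(700,600),interpolation=cv2.INTER_CUBIC)
cv2.imwrite("pics/p4.png",a);print(r.sense()["eef_pos"])
E
```

```text
clock: 11.3
eef_pos: [452.3, 136.1, 135.2]
tcp_rot: [-3.141, 0.001, 0.308]
contact_force: [0.3, -0.1, -0.2]
clock: 11.72
eef_pos: [452.5, 136.2, 135.3]
tcp_rot: [-3.141, 0.0, 0.757]
contact_force: [0.6, 0.0, -0.5]
opening: 1.001
grasp_force: 0.0
[452.57239869 136.16737429 135.27790964]
```

View pics/p4.png

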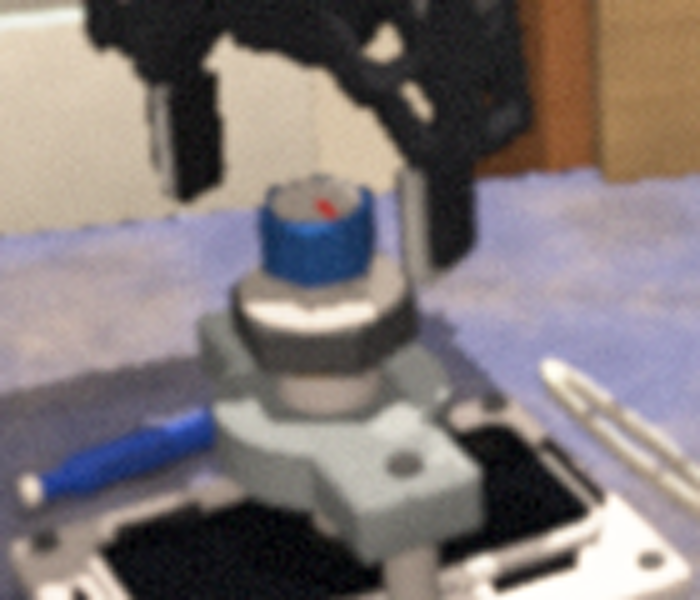

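The adjuster mark at (327,208) now points front-right, as expected, and the fingers are clear of the head. I'll descend onto the ring and grip it.

```bash
H="python3 -m handwheel"
$H '0 0 0 0.9 0.7 16 1; 0 0 0 0 0 16 1; 0 0 0 0 0 0 1; 0 0 0 0 0 0 0.7' 40
$H '0 0 0 0 0 0 0.5; 0 0 0 0 0 0 0.3; 0 0 0 0 0 0 0.3; 0 0 0 0 0 0 0.3; 0 0 0 0 0 0 0.3' 40
$H '0 0 0 0 0 0 0.3; 0 0 0 0 0 0 0.3; 0 0 0 0 0 0 0.3' 110; python3 q.py
```

```text
clock: 12.1
eef_pos: [453.2, 136.1, 102.9]
tcp_rot: [-3.141, 0.002, 0.749]
contact_force: [0.5, -0.6, -0.4]
opening: 0.887
grasp_force: 0.0
clock: 12.52
eef_pos: [454.9, 135.9, 104.4]
tcp_rot: [3.14, -0.001, 0.751]
contact_force: [1.3, -6.1, 3.3]
opening: 0.579
grasp_force: 41.2
clock: 12.77
eef_pos: [454.9, 135.9, 104.8]
tcp_rot: [3.14, -0.002, 0.751]
contact_force: [-0.0, -6.1, 8.7]
opening: 0.566
grasp_force: 111.8
12.77 0.7511 -0.170 -0.2031
```

```bash
H="python3 -m handwheel"; q(){ python3 q.py; }
$H '0 0 0.08 0 0 0 0.3; 0 0 0.08 0 0 0 0.3; 0 0 0.08 0 0 0 0.3'>/dev/null; q
$H '0 0 0.08 0 0 0 0.3; 0 0 0.08 0 0 0 0.3; 0 0 0.08 0 0 0 0.3'>/dev/null; q
$H '0 0 0.08 0 0 0 0.3; 0 0 0.08 0 0 0 0.3'>/dev/null; q
$H '0 0 0.06 0 0 0 0.3'>/dev/null; q
$H '0 0 0.06 0 0 0 0.3'>/dev/null; q
$H '0 0 0.06 0 0 0 0.3'>/dev/null; q
$H '0 0 0.06 0 0 0 0.3'>/dev/null; q
$H '0 0 0.06 0 0 0 0.3'; q
```

```text
13.02 0.5089 0.426 -1.1906
13.27 0.2692 0.423 -1.1427
13.43 0.1094 0.486 -1.0942
13.52 0.0492 0.549 -0.3328
13.60 -0.0095 0.516 -0.5857
13.68 -0.0694 0.504 -0.6276
13.77 -0.1292 0.557 -0.6080
clock: 13.85
eef_pos: [455.2, 134.9, 104.8]
tcp_rot: [3.14, -0.003, -0.189]
contact_force: [1.8, -14.1, 8.6]
opening: 0.561
grasp_force: 112.0
13.85 -0.1891 0.574 -0.5817
```

```bash
H="python3 -m handwheel"; q(){ python3 q.py; }
$H '0 0 0.02 0 0 0 0.3'>/dev/null; q
$H '0 0 0.02 0 0 0 0.3'>/dev/null; q
$H '0 0 0.01 0 0 0 0.3; 0 0 0 0 0 0 0.3'>/dev/null; q
$H '0 0 0 0 0 0 0.7; 0 0 0 0 0 0 1; 0 0 0 0 0 0 1; 0 0 0 0 0 0 1; 0 0 0 0 0 -20 1'
$H '0 0 0 0 0 -30 1; 0 0 0 0 0 -35 1; 0 0 0 0 0 -35 1; 0 0 0 0 0 -20 1; 0 0 0 0 0 0 1'
python3 - <<'E'
from h import *
s=cams.grab_frame("side")[:,:,::-1]
a=cv2.resize(s[170:290,150:290],(700,600),interpolation=cv2.INTER_CUBIC)
cv2.imwrite("pics/p5.png",a)
E
```

```text
13.93 -0.2097 0.609 0.9042
14.02 -0.2274 0.619 0.3593
14.18 -0.2371 0.239 0.4960
clock: 14.6
eef_pos: [452.0, 135.9, 121.2]
tcp_rot: [3.139, 0.004, -0.238]
contact_force: [-1.0, -1.3, -0.7]
opening: 1.002
grasp_force: 0.0
clock: 15.02
eef_pos: [456.2, 137.2, 248.0]
tcp_rot: [-3.137, -0.007, -0.238]
contact_force: [0.5, 0.9, 0.5]
opening: 0.999
grasp_force: 0.0
```

View pics/p5.png

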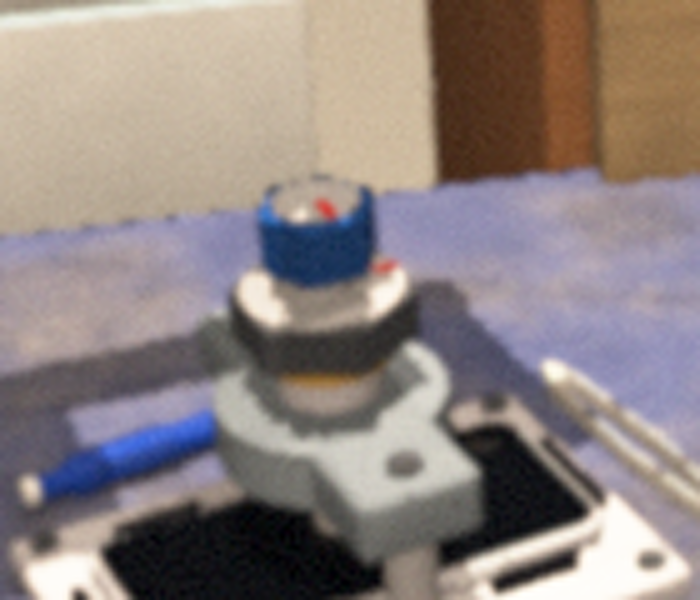

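The ring mark at (386,267), full-frame (227.2,223.4), is back at its starting place (226.8,223.2). The adjuster mark at (326,209) is where I left it, and the gripper is clear.

```bash
python3 -c "
from rig import r;print(r.sign_off())"
```

```text
the job is handed in; nothing more can be done
None
```

I handed the job in at about 15 s: the ring was loosened, the foot screwed down to about 25 N by feel (estimated from wrist effort), the ring tightened back to about its starting angle, and the gripper pulled clear, without going near the jar, screwdriver or tweezers.

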